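# Lower the thermometer probe through the port of the test kiln

### The job

Take the ceramic plug out of the port in the lid of the small test kiln and put it down in the wooden tray, without dropping it. Then lift the thermometer probe out of its stand by its handle and lower it upright through the open port until the dark band round its rod is level with the mouth of the port, never letting it touch the kiln. Finish while still holding it there, still and centred in the port, and leave the bowl, jar and wooden block alone.

Things in the scene. Friction and masses are not known exactly. Their poses are not given: they have to be found in the camera images.
- kiln: Small fixed test kiln: steel case 200 x 200 mm, firebrick lid (not opened here) with its top 145 mm above the bench. Origin: on the bench under the case's centre; x, y along its sides. Grey control panel on the -x side; dark lid handle along y at x = +70 mm, 100 mm long, top at 173 mm. The port is in a 50 x 50 mm terracotta block at x = -45, y = +30 mm, rising 10 mm above the lid.
- port (a point): Centre of the port's mouth, 155 mm above the bench, in the top of the port block: an upright round bore 20 mm in diameter (1 mm chamfer), 40 mm deep, open below into the empty chamber (floor over 100 mm under the mouth). z up; x and y as the kiln's. The plug sits in it at the start.
- plug: White ceramic port plug, loose, 40 to 80 g: a round head 30 mm in diameter and 30 mm high (z = 0 to 30 mm) over a tapered stem 25 mm long (16 to 13 mm in diameter). Origin: centre of the head's underside, which rests on the port's mouth at the start; z up. Pulls straight up freely.
- plug_mid (a point): Point on the plug's axis, 10 mm above its origin, inside the head.
- tray: Fixed square wooden tray, 130 x 130 mm outside, walls 6 mm thick, 18 mm high, floor about 6 mm thick, open on top, for the plug. Origin: centre of its underside, on the bench; x and y along its sides.
- stand: Fixed wooden stand: a block 60 x 60 mm on a foot 90 x 90 mm, its top 108 mm above the bench, with an upright hole 14 mm in diameter in which the probe's rod hangs. Origin: centre of its underside, on the bench. Stand and tray are on either side of the kiln, and may change sides.
- probe: Thermometer probe, loose, 100 to 200 g, round, upright in the stand at the start. Origin: tip of the rod; z up along it. Steel rod 8 mm in diameter, z = 0 to 90 mm, bevelled tip; steel flange 34 mm in diameter, z = 90 to 96 mm, resting on the stand (tip then 18 mm above the bench); grey handle 26 mm in diameter, z = 96 to 146 mm; 4 mm cap.
- probe_tip (a point): Tip of the probe's rod (the probe's origin).
- probe_band (a point): Centre of the dark band (4 mm wide) round the probe's rod, on its axis, 50 mm above the tip.
- bowl: Terracotta bowl, 100 mm across, 50 mm high; to be left alone. Origin: centre of its underside.
- jar: Glass jar with a white cap, 60 mm across, 85 mm high; to be left alone. Origin: centre of its underside.
- block: Loose pale wooden block, 50 x 90 x 30 mm high; to be left alone. Origin: centre of its underside.
There are look-alikes about, which are no part of the job. Several things have the shape of the plug; the one meant has the colours described above. Of the things shaped like the tray, the wooden one is meant.

How it is judged:
By the outcome, as a careful person would: the job done as asked, in the order asked, and still so for the second after the job is handed in, while the arm keeps its last pose, push and grip.
It also fails if it takes over 56 s, if anything falls off the work surface, if the arm or the gripper's body presses on something with over 40 N, if the wrist force passes 120 N, or if a joint passes its speed limit or range.

### The arm

A 7-joint arm with a two-finger parallel gripper is mounted at the origin on the work surface. World frame = base frame: x ahead of the robot, y to its left, z up, the work surface at z = 0. Lengths are in mm, angles in rad, forces in N, time in s.
With the tool pointing down it reaches from about 400 to 875 mm from the base axis. Payload 4.4 kg.
Tool frame: the origin (TCP) lies at the very end of the fingers, on their centre line; the grasp point (between the pads) lies 19 mm behind it; z points along the fingers, y is the direction in which the jaws open and shut (so a half turn about z gives the same grasp; the last joint's range is limited). The gripper opens to 85 mm and grips with 20 to 120 N. Pads are 22 mm wide; open, the fingers measure 114 mm over their backs; the gripper's body (76 mm by 85 mm) begins 54 mm behind the grasp point. The pads swing forward as they close: fully open they stand 13 mm farther back than shut.
Start: joints at [1.062, 0.628, 0.038, 1.517, -0.027, 0.996, -0.02], TCP at [278.534, -587.313, 231.313] pointing down, gripper open.
Joint ranges: [-3.06, 3.06], [-0.37, 2.12], [-1.25, 1.32], [0.18, 2.47], [-1.1, 4.24], [0.23, 1.98], [-2.94, 2.94]. Speed limits (rad/s): [2.57, 2.57, 3.14, 3.14, 3.14, 3.14, 3.14].

### API

Orientations are given as [roll, pitch, yaw] about the fixed x, y, z axes, in that order (R = Rz(yaw) Ry(pitch) Rx(roll)).
In Python, from cell import read_state, get_image, calibration, finish_job gives the robot as it stands. The module is installed in compiled form; this text tells all that it offers.
- The arm moves only by the tool apply_moves, never from a script. Its argument "increments" is a list of rows, each an object of numbers: "tx", "ty", "tz": the shift along the world's x, y, z in m; "rx", "ry", "rz": the turn, a rotation vector about the world's x, y, z in units of 5 degrees (1.0 is 5 degrees); "claw": the finger opening in m, from 0 to 0.0854. In form: [{"tx": .., "ty": .., "tz": .., "rx": .., "ry": .., "rz": .., "claw": ..}, ...]. A call has 1 to 12 rows; each row is the pose to reach, as a shift and turn from the pose commanded when the call began; what a row does not reach only later rows make up. A row lasts 1/10 s, in which the tool goes at most 50 mm and 8.59 degrees, less where a joint would pass 70% of its speed; a pose out of reach is approached as far as the arm can. A call with a gripper value outside its range is refused whole. The fingers move at their own pace and stop on an object; the grip force is fixed at half the most. Time passes only in rows, so rows that repeat a pose let the fingers close. It gives the time, the measured TCP pose, the force and the opening at its end, in the units of the state.
- read_state(): the state, without advancing time (a new reading comes with each control period).
- get_image(name): name is "scene" or "top" or "wrist"; returns the picture (420x560x3 uint8, red, green, blue); there is no depth.
- calibration(name): a dict with "camera_matrix" (3x3 intrinsics, pixels), "origin" and "attitude" of the camera in the world. Camera axes: x right, y up, looking along -z (the intrinsics and any distortion apply to the point x, -y, -z); pixel columns grow to the right and rows downward; lengths in mm; the calibration is good to about 2 mm. A picture is of the moment at which its call begins: read the wrist's pose just before it. calibration takes no time and is no camera call; for the wrist camera it gives the pose at the moment of the call.
- finish_job(): hands the job in, once; it reports no verdict.
The state is a dict: "clock": time; "qpos": joint angles; "qd": joint speeds; "tau": joint torques, N m; "eef_pos": TCP position; "tool_rot": TCP orientation; "force": force on the tool from outside, world axes, zero at the start; "torque": the same for the moment, N m; "width": finger opening in mm.
Only numpy, scipy, OpenCV 4.12 (cv2) and the standard library are available. Lean on these libraries where they do the work, as an engineer would, in place of code of your own. Each camera call takes 0.05 s, during which the arm holds its last target. There are 200 camera calls.

## Working session

There is one attempt and no reset: what is moved stays moved. The work goes in short steps, Python scripts to look and compute and a tool call to move; the robot and the scene stay as the last step left them, time stands still between calls to the robot, and variables do not carry over. Pictures are saved under pics/ and viewed, about 8 in all and at most 12, crops included, and the job is handed in when it is done.

Besides the shell and the picture viewer there is one more tool, called in YAML: its name, and indented under it one key for each argument. apply_moves: Moves the arm, as the interface text tells. Its arguments: {"type":"object","properties":{"increments":{"type":"array"}},"required":["increments"]}

```bash
mkdir -p pics; cat > h.py <<'E'
import numpy as np,cv2
from cell import *
from scipy.spatial.transform import Rotation as R
def cal(n):
    c=calibration(n); return c
def snap(n,f):
    im=get_image(n); cv2.imwrite('pics/'+f+'.png',im[:,:,::-1]); return im
E
python3 - <<'E'
from h import *
print(read_state())
for n in ('scene','top','wrist'): print(n,calibration(n))
a=snap('scene','s0');b=snap('top','t0')
E
```

```text
{'clock': 0.0, 'qpos': array([ 1.06219975,  0.62932842,  0.03843091,  1.51837947, -0.02703147,
        0.9962639 , -0.02001363]), 'qd': array([ 4.55784537e-04, -1.21198476e-03, -2.00896087e-03, -7.31294509e-04,
        8.46621504e-04, -2.22907174e-05,  2.89636509e-03]), 'tau': array([ 2.48869592e-04, -5.63411880e+01,  1.22626193e+00, -1.93443114e+01,
        1.10197012e-02,  1.05005069e-02,  6.85685407e-06]), 'eef_pos': array([ 278.27970576, -586.73429769,  230.39666456]), 'tool_rot': array([-3.13973070e+00, -9.14701525e-06,  4.42774474e-01]), 'force': array([-0.10186419,  0.87512999,  0.27893266]), 'torque': array([0.01134157, 0.02196896, 0.02031568]), 'width': 85.47925359953871}
scene {'camera_matrix': array([[467.33702284,   0.        , 265.45244205],
       [  0.        , 467.33702284, 209.16423564],
       [  0.        ,   0.        ,   1.        ]]), 'origin': array([ 959.40330101,  233.98654859, 1075.33396289]), 'attitude': array([ 0.49987808, -0.00984783,  2.14530765])}
top {'camera_matrix': array([[441.71633944,   0.        , 273.1273497 ],
       [  0.        , 441.71633944, 208.97717259],
       [  0.        ,   0.        ,   1.        ]]), 'origin': array([ 247.901525  ,  -26.310217  , 1466.35650427]), 'attitude': array([ 0.18871081, -0.01276413, -1.58345556])}
wrist {'camera_matrix': array([[307.05337059,   0.        , 279.14855146],
       [  0.        , 307.05337059, 210.35350178],
       [  0.        ,   0.        ,   1.        ]]), 'origin': array([ 348.79726947, -554.03855203,  372.84239178]), 'attitude': array([-0.3123604 ,  0.00216689, -1.12870229])}
```

View pics/t0.png

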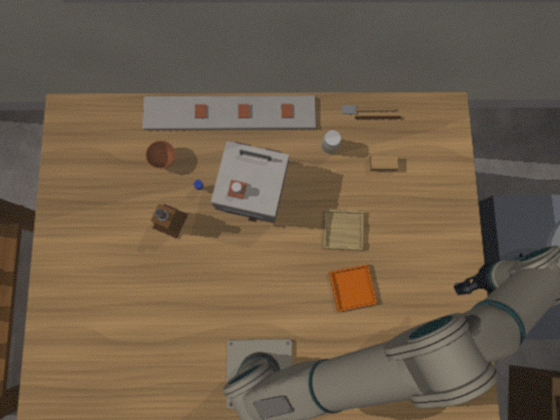

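View pics/s0.png

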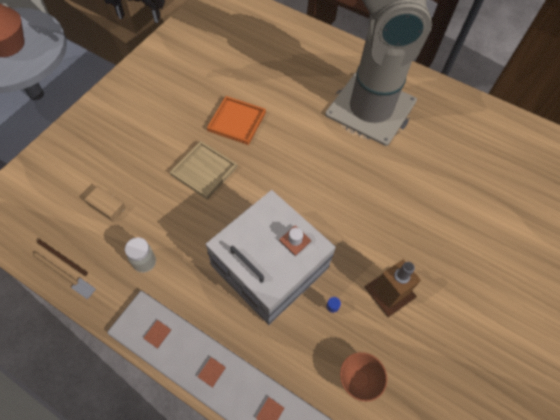

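The top view shows the plug at (237,187), the probe in its stand at (162,215), the wooden tray at (344,230) and an orange look-alike below it. In the scene view the plug is at (296,236), the probe at (405,270) and the tray at (203,169). Next I'll triangulate roughly and enlarge crops.

```bash
cat >> h.py <<'E'
def ray(c,u,v):
    K=c['camera_matrix']; d=np.array([(u-K[0,2])/K[0,0],-(v-K[1,2])/K[1,1],-1.])
    return np.array(c['origin']),R.from_euler('xyz',c['attitude']).apply(d/np.linalg.norm(d))
def plane(c,u,v,z):
    o,d=ray(c,u,v); return o+d*(z-o[2])/d[2]
def tri(rs):
    A=0;b=0
    for o,d in rs:
        P=np.eye(3)-np.outer(d,d); A=A+P; b=b+P@o
    x=np.linalg.solve(A,b); return x,[round(float(np.linalg.norm((np.eye(3)-np.outer(d,d))@(x-o))),1) for o,d in rs]
def proj(c,p):
    q=R.from_euler('xyz',c['attitude']).inv().apply(np.array(p)-c['origin']); K=c['camera_matrix']
    return np.array([K[0,0]*q[0]/-q[2]+K[0,2],K[1,1]*q[1]/q[2]+K[1,2]])
E
python3 - <<'E'
from h import *
S,T=calibration('scene'),calibration('top')
for n,t,s in (('plugtop',(237,187),(296,234)),('probecap',(159,213),(406,266)),('tray',(344,230),(203,169))):
    print(n,tri([ray(T,*t),ray(S,*s)]))
s=cv2.imread('pics/s0.png');t=cv2.imread('pics/t0.png')
def cr(im,u,v,w=30,h=25,k=6): return cv2.resize(im[v-h:v+h,u-w:u+w],None,fx=k,fy=k,interpolation=cv2.INTER_CUBIC)
cv2.imwrite('pics/c0.png',np.vstack([np.hstack([cr(t,237,187),cr(t,165,217)]),np.hstack([cr(s,296,237),cr(s,400,280)])]))
E
```

```text
plugtop (array([560.42959638,  62.09699259, 182.43170586]), [1.0, 1.0])
probecap (array([488.27375862, 292.68660998, 163.53765226]), [2.4, 2.4])
tray (array([ 452.5040343 , -284.40620182,    7.2875353 ]), [0.2, 0.2])
```

View pics/c0.png

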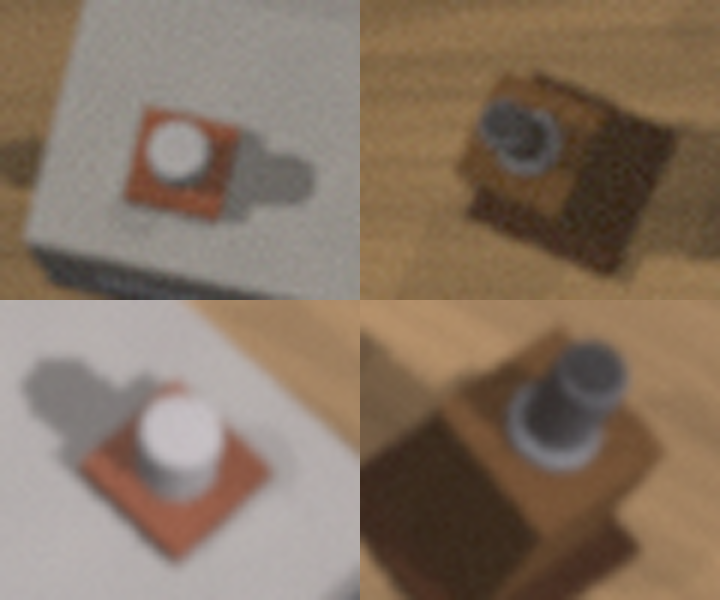

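Crop readings: plug head centre is at top (236.2,186.2) and scene (295.8,233.2). Probe cap centre is at top (158.3,211.2) and scene (408.3,265.8). Both triangulated heights fit the text, at about 185 and 168. Next I'll take the wrist camera over the plug, keeping the present yaw.

apply_moves:
  increments:
    - {"tz": 0.04, "tx": 0.01, "ty": 0.02}
    - {"tx": 0.03, "ty": 0.06, "tz": 0.07}
    - {"tx": 0.05, "ty": 0.11, "tz": 0.07}
    - {"tx": 0.07, "ty": 0.155, "tz": 0.07}
    - {"tx": 0.09, "ty": 0.2, "tz": 0.07}
    - {"tx": 0.11, "ty": 0.245, "tz": 0.07}
    - {"tx": 0.13, "ty": 0.29, "tz": 0.07}
    - {"tx": 0.15, "ty": 0.335, "tz": 0.07}
    - {"tx": 0.17, "ty": 0.38, "tz": 0.07}
    - {"tx": 0.19, "ty": 0.425, "tz": 0.07}
    - {"tx": 0.21, "ty": 0.47, "tz": 0.07}
    - {"tx": 0.225, "ty": 0.51, "tz": 0.07}

```text
$.increments[0]: bad value
```

apply_moves:
  increments:
    - {"tx": 0.02, "ty": 0.045}
    - {"tx": 0.04, "ty": 0.09}
    - {"tx": 0.052, "ty": 0.12}
    - {"tx": 0.057, "ty": 0.135, "tz": -0.02}
    - {"tx": 0.057, "ty": 0.137, "tz": -0.03}
    - {"tx": 0.057, "ty": 0.137, "tz": -0.03}
    - {"tx": 0.057, "ty": 0.137, "tz": -0.03}

```text
$.increments[0]: bad value
```

```bash
python3 - <<'E'
from h import *
S,T=calibration('scene'),calibration('top')
for n,t,s in (('plugtop',(236.2,186.2),(295.8,233.2)),('probecap',(158.3,211.2),(408.3,265.8))):
    print(n,tri([ray(T,*t),ray(S,*s)]))
st=read_state();print(st['clock'],st['eef_pos'],st['tool_rot'])
c=calibration('wrist');im=snap('wrist','w0');np.save('w0.npy',c,allow_pickle=True)
print(c['origin'],c['attitude'])
E
```

```text
plugtop (array([561.66032645,  63.03995769, 189.04525634]), [0.1, 0.1])
probecap (array([491.37243083, 294.1122403 , 174.17354659]), [0.6, 0.6])
0.1 [ 278.28427644 -586.79795615  230.49128507] [-3.13988797e+00 -2.30992642e-07  4.42802486e-01]
[ 348.81508462 -554.0772979   372.9386737 ] [-0.31235427  0.00196955 -1.12870418]
```

View pics/w0.png

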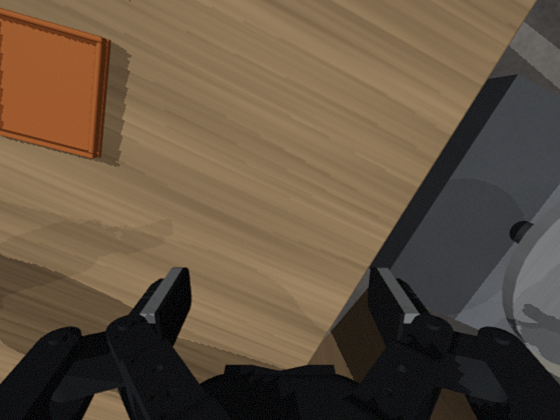

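The moves were refused because every key has to be present in each row. The wrist view shows only bench, with the fingers at about (165,290) and (395,290).

apply_moves:
  increments:
    - {"tx": 0.01, "ty": 0.02, "tz": 0.04, "rx": 0, "ry": 0, "rz": 0, "claw": 0.085}
    - {"tx": 0.03, "ty": 0.06, "tz": 0.07, "rx": 0, "ry": 0, "rz": 0, "claw": 0.085}
    - {"tx": 0.05, "ty": 0.11, "tz": 0.07, "rx": 0, "ry": 0, "rz": 0, "claw": 0.085}
    - {"tx": 0.07, "ty": 0.155, "tz": 0.07, "rx": 0, "ry": 0, "rz": 0, "claw": 0.085}
    - {"tx": 0.09, "ty": 0.2, "tz": 0.07, "rx": 0, "ry": 0, "rz": 0, "claw": 0.085}
    - {"tx": 0.11, "ty": 0.245, "tz": 0.07, "rx": 0, "ry": 0, "rz": 0, "claw": 0.085}
    - {"tx": 0.13, "ty": 0.29, "tz": 0.07, "rx": 0, "ry": 0, "rz": 0, "claw": 0.085}
    - {"tx": 0.15, "ty": 0.335, "tz": 0.07, "rx": 0, "ry": 0, "rz": 0, "claw": 0.085}
    - {"tx": 0.17, "ty": 0.38, "tz": 0.07, "rx": 0, "ry": 0, "rz": 0, "claw": 0.085}
    - {"tx": 0.19, "ty": 0.425, "tz": 0.07, "rx": 0, "ry": 0, "rz": 0, "claw": 0.085}
    - {"tx": 0.21, "ty": 0.47, "tz": 0.07, "rx": 0, "ry": 0, "rz": 0, "claw": 0.085}
    - {"tx": 0.225, "ty": 0.51, "tz": 0.07, "rx": 0, "ry": 0, "rz": 0, "claw": 0.085}

```text
clock: 1.35
eef_pos: [504.3, -74.6, 301.3]
tool_rot: [-3.141, -0.001, 0.444]
force: [0.3, -1.1, -0.6]
width: 85.0
```

apply_moves:
  increments:
    - {"tx": 0.02, "ty": 0.045, "tz": 0, "rx": 0, "ry": 0, "rz": 0, "claw": 0.085}
    - {"tx": 0.04, "ty": 0.09, "tz": 0, "rx": 0, "ry": 0, "rz": 0, "claw": 0.085}
    - {"tx": 0.052, "ty": 0.125, "tz": 0, "rx": 0, "ry": 0, "rz": 0, "claw": 0.085}
    - {"tx": 0.058, "ty": 0.138, "tz": -0.02, "rx": 0, "ry": 0, "rz": 0, "claw": 0.085}
    - {"tx": 0.058, "ty": 0.14, "tz": -0.03, "rx": 0, "ry": 0, "rz": 0, "claw": 0.085}
    - {"tx": 0.058, "ty": 0.14, "tz": -0.03, "rx": 0, "ry": 0, "rz": 0, "claw": 0.085}
    - {"tx": 0.058, "ty": 0.14, "tz": -0.03, "rx": 0, "ry": 0, "rz": 0, "claw": 0.085}

```text
clock: 2.05
eef_pos: [561.1, 60.7, 271.3]
tool_rot: [3.141, 0.001, 0.44]
force: [0.4, 0.5, 0.2]
width: 84.9
```

```bash
cat >> h.py <<'E'
import pickle
def wsnap(f):
    st=read_state(); c=calibration('wrist'); im=snap('wrist',f); pickle.dump((c,st),open(f+'.pkl','wb'))
    print(st['clock'],st['eef_pos'].round(1),st['tool_rot'].round(4),c['origin'].round(1),c['attitude'].round(4)); return im,c,st
E
python3 -c "
from h import *
wsnap('w1')"
```

```text
2.05 [561.1  60.7 271.3] [3.1408e+00 1.3000e-03 4.4040e-01] [631.8  93.7 413.7] [-3.1360e-01 -5.0000e-04 -1.1311e+00]
```

View pics/w1.png

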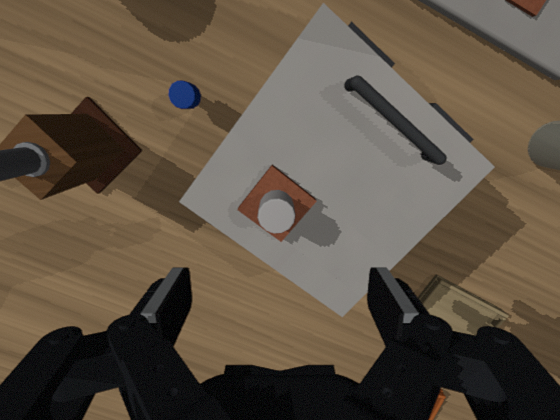

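The plug head centre is at (276,213). The terracotta block's corners are at about (274,164), (317,200), (282,241) and (238,206). Now to measure them, using masks plus a second wrist position.

apply_moves:
  increments:
    - {"tx": -0.03, "ty": 0.03, "tz": 0, "rx": 0, "ry": 0, "rz": 0, "claw": 0.085}
    - {"tx": -0.06, "ty": 0.06, "tz": 0, "rx": 0, "ry": 0, "rz": 0, "claw": 0.085}
    - {"tx": -0.06, "ty": 0.06, "tz": 0, "rx": 0, "ry": 0, "rz": 0, "claw": 0.085}
    - {"tx": -0.06, "ty": 0.06, "tz": 0, "rx": 0, "ry": 0, "rz": 0, "claw": 0.085}

```text
clock: 2.5
eef_pos: [501.7, 122.3, 272.5]
tool_rot: [3.141, -0.002, 0.443]
force: [0.9, -0.9, 0.6]
width: 85.0
```

```bash
cat > m.py <<'E'
from h import *
wsnap('w2')
r={}
for f in ('w1','w2'):
    c,st=pickle.load(open(f+'.pkl','rb')); im=cv2.imread('pics/'+f+'.png'); h=cv2.cvtColor(im,cv2.COLOR_BGR2HSV)
    u0,v0=proj(c,[561.6,63,170]).astype(int)
    roi=np.zeros(im.shape[:2],np.uint8); cv2.circle(roi,(int(u0),int(v0)),60,255,-1)
    red=cv2.inRange(h,(0,110,60),(15,255,255))&roi
    cs=max(cv2.findContours(red,0,2)[0],key=cv2.contourArea); hull=cv2.convexHull(cs)
    rect=cv2.minAreaRect(hull)
    wh=cv2.inRange(h,(0,0,0),(180,90,255))&cv2.drawContours(np.zeros_like(red),[hull],-1,255,-1)
    # bright head: top face
    g=im.max(2); print(f,rect,'max',[int(g[int(v),int(u)]) for u,v in [(u0,v0)]])
    poly=cv2.approxPolyDP(hull,5,True)[:,0]; print('poly',poly.tolist())
    print([plane(c,*p,155)[:2].round(1).tolist() for p in poly])
    wm=cv2.inRange(h,(0,0,165),(180,50,255))&roi
    for k in cv2.findContours(wm,0,2)[0]:
        if cv2.contourArea(k)>200: print('white',cv2.contourArea(k),cv2.minEnclosingCircle(k),cv2.fitEllipse(k))
    K=cv2.resize(im[int(v0)-50:int(v0)+50,int(u0)-60:int(u0)+60],None,fx=4,fy=4); r[f]=K
cv2.imwrite('pics/c2.png',np.vstack([*r.values()])[:800])
E
python3 m.py
```

```text
2.5 [501.7 122.3 272.5] [ 3.1406e+00 -1.9000e-03  4.4310e-01] [571.8 155.3 415.1] [-3.1040e-01 -7.0000e-04 -1.1284e+00]
w1 ((276.31707763671875, 204.3536376953125), (56.84724807739258, 56.06637954711914), 38.65980911254883) max [145]
poly [[315, 200], [281, 240], [238, 209], [272, 165]]
[[577.9, 33.5], [530.8, 44.2], [541.6, 91.3], [589.8, 80.5]]
w2 ((369.9955749511719, 173.43360900878906), (58.51283645629883, 60.300209045410156), 41.18592834472656) max [153]
poly [[367, 133], [411, 170], [372, 212], [329, 177]]
[[587.8, 82.6], [577.3, 33.1], [530.5, 43.9], [542.0, 93.5]]
```

```bash
cat > m2.py <<'E'
from h import *
C={}
for f in ('w1','w2'):
    c,st=pickle.load(open(f+'.pkl','rb')); im=cv2.imread('pics/'+f+'.png')
    u0,v0=proj(c,[560.,63,185]).astype(int); x=im[v0-40:v0+40,u0-40:u0+40]
    g=cv2.resize(cv2.cvtColor(x,cv2.COLOR_BGR2GRAY),None,fx=4,fy=4,interpolation=cv2.INTER_CUBIC)
    hc=cv2.HoughCircles(cv2.medianBlur(g,5),cv2.HOUGH_GRADIENT,1.5,20,param1=80,param2=30,minRadius=60,maxRadius=95)
    print(f,u0,v0,hc[0][:3]); a=hc[0][0]; C[f]=(c,(a[0]+.5)/4-.5+u0-40,(a[1]+.5)/4-.5+v0-40)
    print(C[f][1:],plane(*C[f],185), 'exp r px*4',4*15*307/np.linalg.norm(c['origin']-[560,63,185]))
print('plug top',tri([ray(*C[f]) for f in C]))
print('block',tri([ray(C['w1'][0],276.5,203.5),ray(C['w2'][0],369.8,173.)]))
P=[[(315,200),(411,170)],[(281,240),(372,212)],[(238,209),(329,177)],[(272,165),(367,133)]]
for a,b in P: print(tri([ray(C['w1'][0],*a),ray(C['w2'][0],*b)]))
E
python3 m2.py
```

```text
w1 275 214 [[167.25 167.25  70.65]]
(np.float64(276.4375), np.float64(215.4375)) [559.98522778  62.14480046 185.        ] exp r px*4 76.23476221114366
w2 381 180 [[158.25 159.75  80.7 ]
 [171.75 174.75  80.25]]
(np.float64(380.1875), np.float64(179.5625)) [560.38403065  64.42770348 185.        ] exp r px*4 74.22176550507223
plug top (array([559.59305722,  62.33004789, 181.54276619]), [0.9, 0.9])
block (array([559.78835092,  62.31866525, 151.60443115]), [0.1, 0.1])
(array([577.54311471,  33.12162573, 154.46141787]), [0.3, 0.3])
(array([530.5730874 ,  43.98773485, 154.76100529]), [0.2, 0.2])
(array([540.89940564,  91.91762466, 151.11097978]), [0.9, 0.9])
(array([588.34737799,  80.04068895, 145.83793823]), [0.1, 0.1])
```

Block centre comes out at (560,62.7,~153) and plug top at (560,62.3,~182–189), both consistent with the text. Going in with the claw at 45 mm.

apply_moves:
  increments:
    - {"tx": 0.03, "ty": -0.03, "tz": 0, "rx": 0, "ry": 0, "rz": 0, "claw": 0.05}
    - {"tx": 0.0585, "ty": -0.06, "tz": 0, "rx": 0, "ry": 0, "rz": 0, "claw": 0.05}
    - {"tx": 0.0585, "ty": -0.06, "tz": 0, "rx": 0, "ry": 0, "rz": 0, "claw": 0.05}
    - {"tx": 0.0585, "ty": -0.06, "tz": -0.03, "rx": 0, "ry": 0, "rz": 0, "claw": 0.05}
    - {"tx": 0.0585, "ty": -0.06, "tz": -0.06, "rx": 0, "ry": 0, "rz": 0, "claw": 0.05}
    - {"tx": 0.0585, "ty": -0.06, "tz": -0.085, "rx": 0, "ry": 0, "rz": 0, "claw": 0.05}
    - {"tx": 0.0585, "ty": -0.06, "tz": -0.1, "rx": 0, "ry": 0, "rz": 0, "claw": 0.05}
    - {"tx": 0.0585, "ty": -0.06, "tz": -0.107, "rx": 0, "ry": 0, "rz": 0, "claw": 0.05}
    - {"tx": 0.0585, "ty": -0.06, "tz": -0.111, "rx": 0, "ry": 0, "rz": 0, "claw": 0.05}
    - {"tx": 0.0585, "ty": -0.06, "tz": -0.111, "rx": 0, "ry": 0, "rz": 0, "claw": 0.05}

```text
clock: 3.55
eef_pos: [560.5, 62.1, 160.5]
tool_rot: [3.141, -0.0, 0.442]
force: [0.1, 0.3, 0.6]
width: 50.2
```

apply_moves:
  increments:
    - {"tx": 0, "ty": 0, "tz": 0, "rx": 0, "ry": 0, "rz": 0, "claw": 0.03}
    - {"tx": 0, "ty": 0, "tz": 0, "rx": 0, "ry": 0, "rz": 0, "claw": 0.02}
    - {"tx": 0, "ty": 0, "tz": 0, "rx": 0, "ry": 0, "rz": 0, "claw": 0.02}
    - {"tx": 0, "ty": 0, "tz": 0, "rx": 0, "ry": 0, "rz": 0, "claw": 0.02}
    - {"tx": 0, "ty": 0, "tz": 0, "rx": 0, "ry": 0, "rz": 0, "claw": 0.02}

```text
clock: 4.05
eef_pos: [560.8, 62.6, 161.5]
tool_rot: [3.141, -0.002, 0.443]
force: [-0.2, -0.4, 6.5]
width: 27.5
```

The width is 27.5 against a 30 mm head, with 6.5 N upward on the tool. I'll lift and look.

apply_moves:
  increments:
    - {"tx": 0, "ty": 0, "tz": 0.003, "rx": 0, "ry": 0, "rz": 0, "claw": 0.02}
    - {"tx": 0, "ty": 0, "tz": 0.008, "rx": 0, "ry": 0, "rz": 0, "claw": 0.02}
    - {"tx": 0, "ty": 0, "tz": 0.018, "rx": 0, "ry": 0, "rz": 0, "claw": 0.02}
    - {"tx": 0, "ty": 0, "tz": 0.033, "rx": 0, "ry": 0, "rz": 0, "claw": 0.02}
    - {"tx": 0, "ty": 0, "tz": 0.053, "rx": 0, "ry": 0, "rz": 0, "claw": 0.02}
    - {"tx": 0, "ty": 0, "tz": 0.075, "rx": 0, "ry": 0, "rz": 0, "claw": 0.02}
    - {"tx": 0, "ty": 0, "tz": 0.09, "rx": 0, "ry": 0, "rz": 0, "claw": 0.02}
    - {"tx": 0, "ty": 0, "tz": 0.09, "rx": 0, "ry": 0, "rz": 0, "claw": 0.02}
    - {"tx": 0, "ty": 0, "tz": 0.09, "rx": 0, "ry": 0, "rz": 0, "claw": 0.02}

```text
clock: 4.95
eef_pos: [559.9, 62.7, 250.5]
tool_rot: [3.141, -0.0, 0.443]
force: [0.3, -0.2, -0.0]
width: 28.0
```

```bash
python3 - <<'E'
from h import *
im,c,st=wsnap('w3'); print(st['width'],st['force'])
s=snap('scene','s3'); S=calibration('scene')
u,v=proj(S,[560,63,210]).astype(int)
a=cv2.resize(im[150:350,160:400],(480,400)); b=cv2.resize(s[v-50:v+50,u-40:u+40],(320,400))
cv2.imwrite('pics/c3.png',np.hstack([a,b])[:,:,::-1])
E
```

```text
4.95 [559.9  62.7 250.5] [ 3.1415e+00 -4.0000e-04  4.4280e-01] [630.3  95.6 392.9] [-3.1200e-01  1.0000e-04 -1.1287e+00]
27.98808961634848 [ 0.26340824 -0.16463732 -0.04867585]
```

View pics/c3.png

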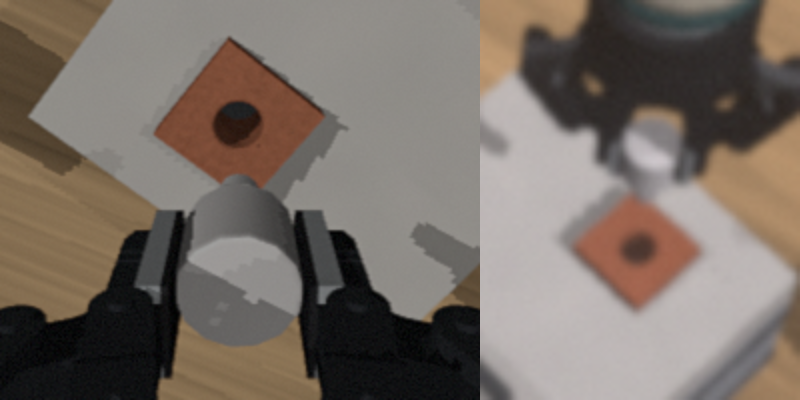

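The plug is held upright, and the open port shows at wrist pixel (278.8,211.8). Next I'll carry the plug over the tray.

apply_moves:
  increments:
    - {"tx": -0.005, "ty": -0.017, "tz": 0, "rx": 0, "ry": 0, "rz": 0, "claw": 0.02}
    - {"tx": -0.015, "ty": -0.05, "tz": 0, "rx": 0, "ry": 0, "rz": 0, "claw": 0.02}
    - {"tx": -0.027, "ty": -0.09, "tz": 0, "rx": 0, "ry": 0, "rz": 0, "claw": 0.02}
    - {"tx": -0.04, "ty": -0.13, "tz": 0, "rx": 0, "ry": 0, "rz": 0, "claw": 0.02}
    - {"tx": -0.053, "ty": -0.17, "tz": 0, "rx": 0, "ry": 0, "rz": 0, "claw": 0.02}
    - {"tx": -0.065, "ty": -0.21, "tz": 0, "rx": 0, "ry": 0, "rz": 0, "claw": 0.02}
    - {"tx": -0.077, "ty": -0.25, "tz": 0, "rx": 0, "ry": 0, "rz": 0, "claw": 0.02}
    - {"tx": -0.09, "ty": -0.29, "tz": 0, "rx": 0, "ry": 0, "rz": 0, "claw": 0.02}
    - {"tx": -0.1, "ty": -0.325, "tz": 0, "rx": 0, "ry": 0, "rz": 0, "claw": 0.02}
    - {"tx": -0.107, "ty": -0.343, "tz": 0, "rx": 0, "ry": 0, "rz": 0, "claw": 0.02}
    - {"tx": -0.108, "ty": -0.347, "tz": 0, "rx": 0, "ry": 0, "rz": 0, "claw": 0.02}
    - {"tx": -0.108, "ty": -0.347, "tz": 0, "rx": 0, "ry": 0, "rz": 0, "claw": 0.02}

```text
clock: 6.25
eef_pos: [451.0, -284.7, 249.8]
tool_rot: [-3.14, 0.001, 0.441]
force: [0.0, 0.4, -0.7]
width: 28.0
```

```bash
python3 - <<'E'
from h import *
c,st=pickle.load(open('w3.pkl','rb')); print('port',plane(c,278.8,211.8,155))
g=cv2.cvtColor(cv2.imread('pics/w3.png'),cv2.COLOR_BGR2HSV)
im,c,st=wsnap('w4'); print(st['width'],st['force'])
E
```

```text
port [559.64743269  62.54177239 155.        ]
6.25 [ 451.  -284.7  249.8] [-3.1405e+00  6.0000e-04  4.4090e-01] [ 521.7 -252.1  392.2] [-0.313   0.0014 -1.1306]
27.981789388343003 [ 0.01078726  0.3844126  -0.73290239]
```

View pics/w4.png

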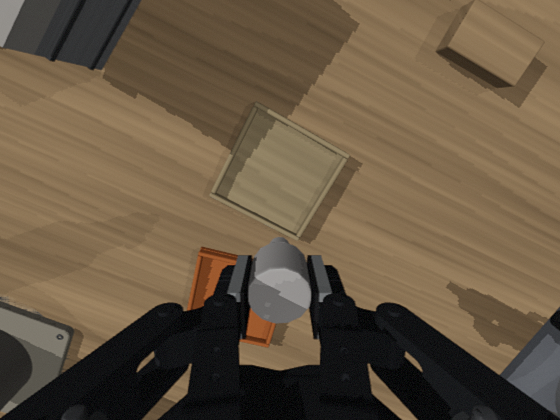

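The tray's rim corners are at (256,103), (350,157), (300,238) and (210,194). The plug is still upright in the grip.

```bash
python3 - <<'E'
from h import *
c,st=pickle.load(open('w4.pkl','rb'))
q=np.array([plane(c,*p,18) for p in ((256,103),(350,157),(300,238),(210,194))]);print(q.round(0).tolist(),q.mean(0),[round(float(np.linalg.norm(q[i]-q[i-1]))) for i in range(4)])
E
```

```text
[[518.0, -224.0, 18.0], [510.0, -352.0, 18.0], [389.0, -344.0, 18.0], [394.0, -215.0, 18.0]] [ 452.83963515 -283.83156808   18.        ] [124, 128, 121, 129]
```

apply_moves:
  increments:
    - {"tx": 0, "ty": 0, "tz": -0.02, "rx": 0, "ry": 0, "rz": 0, "claw": 0.02}
    - {"tx": 0, "ty": 0, "tz": -0.06, "rx": 0, "ry": 0, "rz": 0, "claw": 0.02}
    - {"tx": 0, "ty": 0, "tz": -0.1, "rx": 0, "ry": 0, "rz": 0, "claw": 0.02}
    - {"tx": 0, "ty": 0, "tz": -0.14, "rx": 0, "ry": 0, "rz": 0, "claw": 0.02}
    - {"tx": 0, "ty": 0, "tz": -0.17, "rx": 0, "ry": 0, "rz": 0, "claw": 0.02}
    - {"tx": 0, "ty": 0, "tz": -0.19, "rx": 0, "ry": 0, "rz": 0, "claw": 0.02}
    - {"tx": 0, "ty": 0, "tz": -0.202, "rx": 0, "ry": 0, "rz": 0, "claw": 0.02}
    - {"tx": 0, "ty": 0, "tz": -0.208, "rx": 0, "ry": 0, "rz": 0, "claw": 0.02}
    - {"tx": 0, "ty": 0, "tz": -0.21, "rx": 0, "ry": 0, "rz": 0, "claw": 0.02}
    - {"tx": 0, "ty": 0, "tz": -0.21, "rx": 0, "ry": 0, "rz": 0, "claw": 0.02}

```text
clock: 7.3
eef_pos: [452.7, -284.3, 40.9]
tool_rot: [3.141, -0.001, 0.443]
force: [0.6, 0.3, -0.2]
width: 28.1
```

apply_moves:
  increments:
    - {"tx": 0, "ty": 0, "tz": -0.001, "rx": 0, "ry": 0, "rz": 0, "claw": 0.02}
    - {"tx": 0, "ty": 0, "tz": -0.002, "rx": 0, "ry": 0, "rz": 0, "claw": 0.02}
    - {"tx": 0, "ty": 0, "tz": -0.002, "rx": 0, "ry": 0, "rz": 0, "claw": 0.02}

```text
clock: 7.6
eef_pos: [452.2, -284.5, 38.7]
tool_rot: [3.141, -0.0, 0.443]
force: [0.6, -0.2, -0.5]
width: 27.9
```

apply_moves:
  increments:
    - {"tx": 0, "ty": 0, "tz": -0.001, "rx": 0, "ry": 0, "rz": 0, "claw": 0.02}
    - {"tx": 0, "ty": 0, "tz": -0.001, "rx": 0, "ry": 0, "rz": 0, "claw": 0.02}

```text
clock: 7.8
eef_pos: [452.2, -284.5, 37.5]
tool_rot: [3.141, -0.0, 0.443]
force: [0.4, -0.4, 1.6]
width: 28.2
```

apply_moves:
  increments:
    - {"tx": 0, "ty": 0, "tz": -0.001, "rx": 0, "ry": 0, "rz": 0, "claw": 0.02}
    - {"tx": 0, "ty": 0, "tz": -0.001, "rx": 0, "ry": 0, "rz": 0, "claw": 0.02}

```text
clock: 8.0
eef_pos: [452.3, -284.5, 37.4]
tool_rot: [3.141, -0.001, 0.443]
force: [-1.7, 0.8, 11.5]
width: 28.0
```

apply_moves:
  increments:
    - {"tx": 0, "ty": 0, "tz": -0.001, "rx": 0, "ry": 0, "rz": 0, "claw": 0.02}
    - {"tx": 0, "ty": 0, "tz": -0.001, "rx": 0, "ry": 0, "rz": 0, "claw": 0.02}

```text
clock: 8.2
eef_pos: [452.5, -284.5, 37.3]
tool_rot: [3.14, -0.001, 0.443]
force: [-3.0, 1.8, 20.0]
width: 28.4
```

The stem is on the tray floor (20 N). I'll ease off and release.

apply_moves:
  increments:
    - {"tx": 0, "ty": 0, "tz": 0.001, "rx": 0, "ry": 0, "rz": 0, "claw": 0.02}
    - {"tx": 0, "ty": 0, "tz": 0.0018, "rx": 0, "ry": 0, "rz": 0, "claw": 0.02}
    - {"tx": 0, "ty": 0, "tz": 0.0018, "rx": 0, "ry": 0, "rz": 0, "claw": 0.03}
    - {"tx": 0, "ty": 0, "tz": 0.0018, "rx": 0, "ry": 0, "rz": 0, "claw": 0.034}
    - {"tx": 0, "ty": 0, "tz": 0.0018, "rx": 0, "ry": 0, "rz": 0, "claw": 0.045}
    - {"tx": 0, "ty": 0, "tz": 0.0018, "rx": 0, "ry": 0, "rz": 0, "claw": 0.055}
    - {"tx": 0, "ty": 0, "tz": 0.0018, "rx": 0, "ry": 0, "rz": 0, "claw": 0.055}

```text
clock: 8.9
eef_pos: [451.9, -284.2, 36.9]
tool_rot: [-3.141, 0.0, 0.443]
force: [-0.3, -0.8, -0.7]
width: 55.0
```

apply_moves:
  increments:
    - {"tx": 0, "ty": 0, "tz": 0.01, "rx": 0, "ry": 0, "rz": 0, "claw": 0.055}
    - {"tx": 0, "ty": 0, "tz": 0.03, "rx": 0, "ry": 0, "rz": 0, "claw": 0.055}
    - {"tx": 0, "ty": 0, "tz": 0.07, "rx": 0, "ry": 0, "rz": 0, "claw": 0.055}
    - {"tx": 0, "ty": 0, "tz": 0.11, "rx": 0, "ry": 0, "rz": 0, "claw": 0.055}
    - {"tx": 0, "ty": 0, "tz": 0.15, "rx": 0, "ry": 0, "rz": 0, "claw": 0.055}
    - {"tx": 0, "ty": 0, "tz": 0.19, "rx": 0, "ry": 0, "rz": 0, "claw": 0.055}
    - {"tx": 0, "ty": 0, "tz": 0.225, "rx": 0, "ry": 0, "rz": 0, "claw": 0.055}

```text
clock: 9.6
eef_pos: [452.0, -284.3, 265.1]
tool_rot: [3.14, -0.001, 0.443]
force: [-0.2, -0.2, 0.9]
width: 55.1
```

```bash
python3 - <<'E'
from h import *
im,c,st=wsnap('w5')
u,v=proj(c,[453,-284,10]).astype(int);print(u,v)
s=snap('scene','s5'); S=calibration('scene'); us,vs=proj(S,[453,-284,10]).astype(int)
a=cv2.resize(im[max(v-80,0):v+80,u-100:u+100],(500,400)); b=cv2.resize(s[vs-50:vs+50,us-37:us+37],(296,400))
cv2.imwrite('pics/c5.png',np.hstack([a,b])[:,:,::-1])
# probe measurement from s5 not needed
E
```

```text
9.6 [ 452.  -284.3  265.1] [ 3.1399e+00 -1.2000e-03  4.4280e-01] [ 522.2 -251.2  407.7] [-0.3111 -0.0015 -1.1287]
278 173
```

View pics/c5.png

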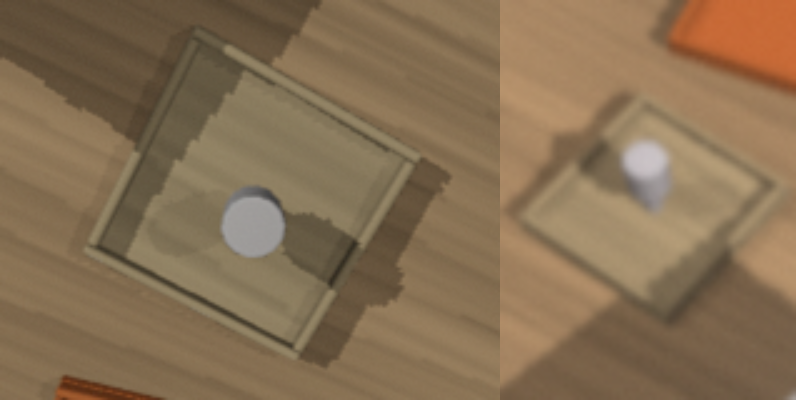

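The plug stands upright in the tray, with its head at crop pixel (253,225). On to the probe.

apply_moves:
  increments:
    - {"tx": 0, "ty": 0.02, "tz": 0.01, "rx": 0, "ry": 0, "rz": 0, "claw": 0.06}
    - {"tx": 0.005, "ty": 0.06, "tz": 0.015, "rx": 0, "ry": 0, "rz": 0, "claw": 0.06}
    - {"tx": 0.01, "ty": 0.105, "tz": 0.015, "rx": 0, "ry": 0, "rz": 0, "claw": 0.06}
    - {"tx": 0.015, "ty": 0.15, "tz": 0.015, "rx": 0, "ry": 0, "rz": 0, "claw": 0.06}
    - {"tx": 0.02, "ty": 0.195, "tz": 0.015, "rx": 0, "ry": 0, "rz": 0, "claw": 0.06}
    - {"tx": 0.025, "ty": 0.24, "tz": 0.015, "rx": 0, "ry": 0, "rz": 0, "claw": 0.06}
    - {"tx": 0.03, "ty": 0.285, "tz": 0.015, "rx": 0, "ry": 0, "rz": 0, "claw": 0.06}
    - {"tx": 0.03, "ty": 0.33, "tz": 0.015, "rx": 0, "ry": 0, "rz": 0, "claw": 0.06}
    - {"tx": 0.035, "ty": 0.375, "tz": 0.015, "rx": 0, "ry": 0, "rz": 0, "claw": 0.06}
    - {"tx": 0.035, "ty": 0.42, "tz": 0.015, "rx": 0, "ry": 0, "rz": 0, "claw": 0.06}
    - {"tx": 0.035, "ty": 0.465, "tz": 0.015, "rx": 0, "ry": 0, "rz": 0, "claw": 0.06}
    - {"tx": 0.0375, "ty": 0.51, "tz": 0.015, "rx": 0, "ry": 0, "rz": 0, "claw": 0.06}

```text
clock: 10.9
eef_pos: [488.6, 227.1, 277.0]
tool_rot: [3.141, 0.001, 0.443]
force: [1.9, -0.6, -1.6]
width: 59.8
```

apply_moves:
  increments:
    - {"tx": 0.002, "ty": 0.035, "tz": -0.01, "rx": 0, "ry": 0, "rz": 0, "claw": 0.06}
    - {"tx": 0.002, "ty": 0.06, "tz": -0.012, "rx": 0, "ry": 0, "rz": 0, "claw": 0.06}
    - {"tx": 0.002, "ty": 0.068, "tz": -0.012, "rx": 0, "ry": 0, "rz": 0, "claw": 0.06}
    - {"tx": 0.002, "ty": 0.068, "tz": -0.012, "rx": 0, "ry": 0, "rz": 0, "claw": 0.06}
    - {"tx": 0.002, "ty": 0.068, "tz": -0.012, "rx": 0, "ry": 0, "rz": 0, "claw": 0.06}

```text
clock: 11.4
eef_pos: [491.8, 291.7, 265.2]
tool_rot: [3.14, 0.001, 0.441]
force: [-0.0, 0.4, 0.3]
width: 60.0
```

```bash
python3 -c "
from h import *
wsnap('w6')"
```

```text
11.4 [491.8 291.7 265.2] [3.1401e+00 6.0000e-04 4.4100e-01] [562.3 324.7 407.6] [-0.313  -0.0012 -1.1305]
```

View pics/w6.png

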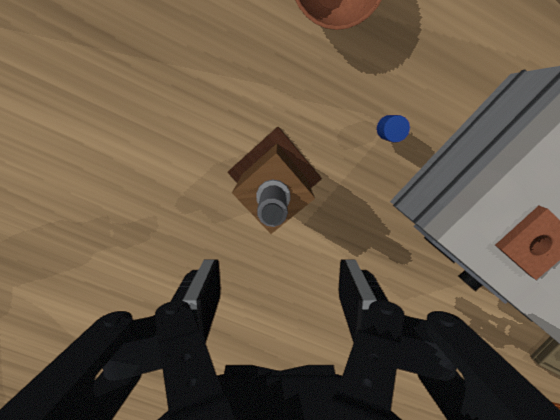

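The probe cap is centred at (272,213), the flange at (273,195), and the port at (541,245).

```bash
python3 - <<'E'
from h import *
c,st=pickle.load(open('w6.pkl','rb'));S,T=calibration('scene'),calibration('top')
print('cap',plane(c,272,213,168),'flange',plane(c,273,195,114),'port',plane(c,541,244,155))
print(tri([ray(c,272,213),ray(T,158.3,211.2),ray(S,408.3,265.8)]))
c3,_=pickle.load(open('w3.pkl','rb'));print('port tri',tri([ray(c,541,244),ray(c3,278.8,211.8)]))
im=cv2.imread('pics/w6.png'); x=im[185:245,240:305]
g=cv2.resize(cv2.cvtColor(x,cv2.COLOR_BGR2GRAY),None,fx=8,fy=8,interpolation=cv2.INTER_CUBIC)
print('r exp',8*13*307/np.linalg.norm(c['origin']-[491,294,168]))
hc=cv2.HoughCircles(cv2.medianBlur(g,5),cv2.HOUGH_GRADIENT,1.5,40,param1=60,param2=20,minRadius=90,maxRadius=160)
for a in hc[0][:3]:
    u,v=(a[0]+.5)/8-.5+240,(a[1]+.5)/8-.5+185; print(u,v,a[2],plane(c,u,v,168))
E
```

```text
cap [487.72018707 295.74637542 168.        ] flange [488.3580955  296.19623846 114.        ] port [559.8460249   63.47586566 155.        ]
(array([490.61892739, 294.96623078, 173.41125807]), [1.9, 0.8, 1.4])
port tri (array([559.63328165,  62.50497415, 154.19441659]), [0.2, 0.2])
r exp 126.79028312647169
272.84375 200.40625 122.25 [497.78867425 299.64791119 168.        ]
271.90625 214.46875 96.0 [486.53010382 295.28111948 168.        ]
```

The probe is at (488,296), with the cap height triangulating to about 170. The port is at (559.7,62.6) and triangulates to 154.2. Descending to the handle.

apply_moves:
  increments:
    - {"tx": -0.004, "ty": 0.0025, "tz": 0, "rx": 0, "ry": 0, "rz": 0, "claw": 0.055}
    - {"tx": -0.004, "ty": 0.0025, "tz": -0.02, "rx": 0, "ry": 0, "rz": 0, "claw": 0.055}
    - {"tx": -0.004, "ty": 0.0025, "tz": -0.05, "rx": 0, "ry": 0, "rz": 0, "claw": 0.055}
    - {"tx": -0.004, "ty": 0.0025, "tz": -0.075, "rx": 0, "ry": 0, "rz": 0, "claw": 0.055}
    - {"tx": -0.004, "ty": 0.0025, "tz": -0.1, "rx": 0, "ry": 0, "rz": 0, "claw": 0.055}
    - {"tx": -0.004, "ty": 0.0025, "tz": -0.12, "rx": 0, "ry": 0, "rz": 0, "claw": 0.055}
    - {"tx": -0.004, "ty": 0.0025, "tz": -0.132, "rx": 0, "ry": 0, "rz": 0, "claw": 0.055}
    - {"tx": -0.004, "ty": 0.0025, "tz": -0.139, "rx": 0, "ry": 0, "rz": 0, "claw": 0.055}
    - {"tx": -0.004, "ty": 0.0025, "tz": -0.141, "rx": 0, "ry": 0, "rz": 0, "claw": 0.055}
    - {"tx": -0.004, "ty": 0.0025, "tz": -0.141, "rx": 0, "ry": 0, "rz": 0, "claw": 0.055}

```text
clock: 12.45
eef_pos: [487.9, 296.3, 124.6]
tool_rot: [-3.141, -0.001, 0.443]
force: [-0.1, -0.1, -0.3]
width: 55.0
```

apply_moves:
  increments:
    - {"tx": 0, "ty": 0, "tz": 0, "rx": 0, "ry": 0, "rz": 0, "claw": 0.04}
    - {"tx": 0, "ty": 0, "tz": 0, "rx": 0, "ry": 0, "rz": 0, "claw": 0.03}
    - {"tx": 0, "ty": 0, "tz": 0, "rx": 0, "ry": 0, "rz": 0, "claw": 0.015}
    - {"tx": 0, "ty": 0, "tz": 0, "rx": 0, "ry": 0, "rz": 0, "claw": 0.015}
    - {"tx": 0, "ty": 0, "tz": 0, "rx": 0, "ry": 0, "rz": 0, "claw": 0.015}
    - {"tx": 0, "ty": 0, "tz": 0, "rx": 0, "ry": 0, "rz": 0, "claw": 0.015}

```text
clock: 13.05
eef_pos: [488.0, 296.5, 125.0]
tool_rot: [-3.141, -0.002, 0.443]
force: [0.2, -0.4, 6.6]
width: 24.7
```

apply_moves:
  increments:
    - {"tx": 0, "ty": 0, "tz": 0.003, "rx": 0, "ry": 0, "rz": 0, "claw": 0.015}
    - {"tx": 0, "ty": 0, "tz": 0.01, "rx": 0, "ry": 0, "rz": 0, "claw": 0.015}
    - {"tx": 0, "ty": 0, "tz": 0.025, "rx": 0, "ry": 0, "rz": 0, "claw": 0.015}
    - {"tx": 0, "ty": 0, "tz": 0.045, "rx": 0, "ry": 0, "rz": 0, "claw": 0.015}
    - {"tx": 0, "ty": 0, "tz": 0.07, "rx": 0, "ry": 0, "rz": 0, "claw": 0.015}
    - {"tx": 0, "ty": 0, "tz": 0.095, "rx": 0, "ry": 0, "rz": 0, "claw": 0.015}
    - {"tx": 0, "ty": 0, "tz": 0.12, "rx": 0, "ry": 0, "rz": 0, "claw": 0.015}
    - {"tx": 0, "ty": 0, "tz": 0.145, "rx": 0, "ry": 0, "rz": 0, "claw": 0.015}
    - {"tx": 0, "ty": 0, "tz": 0.168, "rx": 0, "ry": 0, "rz": 0, "claw": 0.015}
    - {"tx": 0, "ty": 0, "tz": 0.183, "rx": 0, "ry": 0, "rz": 0, "claw": 0.015}
    - {"tx": 0, "ty": 0, "tz": 0.19, "rx": 0, "ry": 0, "rz": 0, "claw": 0.015}
    - {"tx": 0, "ty": 0, "tz": 0.19, "rx": 0, "ry": 0, "rz": 0, "claw": 0.015}

```text
clock: 14.25
eef_pos: [487.7, 296.4, 314.9]
tool_rot: [-3.141, -0.001, 0.443]
force: [-0.1, 0.7, -1.6]
width: 25.0
```

```bash
python3 - <<'E'
from h import *
im,c,st=wsnap('w7'); print(st['width'],st['force'])
s=snap('scene','s7');S=calibration('scene'); u,v=proj(S,[488,296,255]).astype(int)
t=snap('top','t7');T=calibration('top'); 
for n,C in(('s',S),('t',T),('w',c)): print(n,proj(C,[488,296,208]),proj(C,[488,296,258]),proj(C,[488,296,298]))
b=s[v-60:v+60,u-40:u+40]; a=im[150:330,180:380]
cv2.imwrite('pics/c7.png',np.hstack([cv2.resize(a,(500,450)),cv2.resize(b,(300,450))])[:,:,::-1]); print(u,v)
E
```

```text
14.25 [487.7 296.4 314.9] [-3.1414e+00 -1.5000e-03  4.4280e-01] [558.  329.2 457.5] [-3.1080e-01  4.0000e-04 -1.1287e+00]
24.96594364998837 [-0.14129814  0.74073781 -1.64831208]
s [414.86001189 258.74040206] [422.45515081 248.64031298] [429.09035831 239.81674996]
t [154.96841697 210.17169337] [150.46907934 206.84313758] [146.60172051 203.98211209]
w [279.33535361 207.30777145] [279.34617705 228.61108111] [279.35906292 253.97379452]
421 249
```

View pics/c7.png

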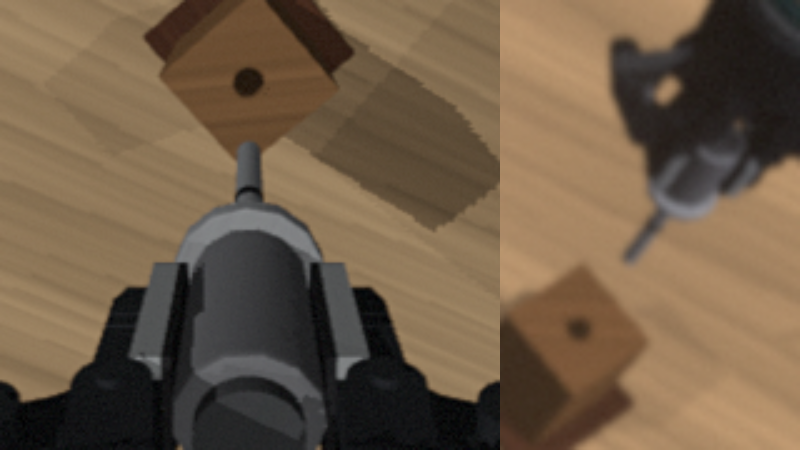

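The probe is upright in the grip. Its tip at wrist (279.7,~208) and band at (279.4,227) match the predicted (279.3,207.3) and (279.3,228.6). Carrying it over the port, tip about 20 mm above the mouth.

apply_moves:
  increments:
    - {"tx": 0.005, "ty": -0.015, "tz": 0, "rx": 0, "ry": 0, "rz": 0, "claw": 0.015}
    - {"tx": 0.014, "ty": -0.045, "tz": 0, "rx": 0, "ry": 0, "rz": 0, "claw": 0.015}
    - {"tx": 0.025, "ty": -0.08, "tz": 0, "rx": 0, "ry": 0, "rz": 0, "claw": 0.015}
    - {"tx": 0.036, "ty": -0.115, "tz": 0, "rx": 0, "ry": 0, "rz": 0, "claw": 0.015}
    - {"tx": 0.047, "ty": -0.15, "tz": 0, "rx": 0, "ry": 0, "rz": 0, "claw": 0.015}
    - {"tx": 0.057, "ty": -0.185, "tz": 0, "rx": 0, "ry": 0, "rz": 0, "claw": 0.015}
    - {"tx": 0.066, "ty": -0.213, "tz": 0, "rx": 0, "ry": 0, "rz": 0, "claw": 0.015}
    - {"tx": 0.0705, "ty": -0.23, "tz": 0, "rx": 0, "ry": 0, "rz": 0, "claw": 0.015}
    - {"tx": 0.0717, "ty": -0.2335, "tz": 0, "rx": 0, "ry": 0, "rz": 0, "claw": 0.015}
    - {"tx": 0.0717, "ty": -0.2335, "tz": -0.015, "rx": 0, "ry": 0, "rz": 0, "claw": 0.015}
    - {"tx": 0.0717, "ty": -0.2335, "tz": -0.031, "rx": 0, "ry": 0, "rz": 0, "claw": 0.015}
    - {"tx": 0.0717, "ty": -0.2335, "tz": -0.033, "rx": 0, "ry": 0, "rz": 0, "claw": 0.015}

```text
clock: 15.6
eef_pos: [557.4, 63.0, 279.0]
tool_rot: [-3.14, 0.004, 0.444]
force: [-1.1, 0.4, -1.3]
width: 24.7
```

apply_moves:
  increments:
    - {"tx": 0, "ty": 0, "tz": 0, "rx": 0, "ry": 0, "rz": 0, "claw": 0.015}
    - {"tx": 0, "ty": 0, "tz": 0, "rx": 0, "ry": 0, "rz": 0, "claw": 0.015}
    - {"tx": 0, "ty": 0, "tz": 0, "rx": 0, "ry": 0, "rz": 0, "claw": 0.015}

```text
clock: 15.9
eef_pos: [559.7, 63.0, 281.9]
tool_rot: [3.141, -0.001, 0.443]
force: [0.2, 0.7, -1.1]
width: 24.4
```

```bash
python3 - <<'E'
from h import *
im,c,st=wsnap('w8'); print(st['width'],st['force'])
s=snap('scene','s8');S=calibration('scene'); u,v=proj(S,[560,63,175]).astype(int)
for n,C in(('s',S),('w',c)): print(n,'tip',proj(C,[559.7,62.5,175]),'port',proj(C,[559.7,62.5,155]),'band',proj(C,[559.7,62.5,225]))
b=s[v-30:v+20,u-20:u+20]; a=im[175:235,250:310]
cv2.imwrite('pics/c8.png',np.hstack([cv2.resize(a,(480,480),interpolation=cv2.INTER_CUBIC),cv2.resize(b,(320,400),interpolation=cv2.INTER_CUBIC).repeat(1,0) if 0 else cv2.copyMakeBorder(cv2.resize(b,(320,400),interpolation=cv2.INTER_CUBIC),0,80,0,0,0)])[:,:,::-1]); print(u,v)
E
```

```text
15.9 [559.7  63.  281.9] [ 3.1412e+00 -1.4000e-03  4.4310e-01] [629.9  95.9 424.5] [-3.1090e-01 -1.0000e-04 -1.1284e+00]
24.449659950111773 [ 0.18846127  0.7272897  -1.13954671]
s tip [295.65400734 235.24839621] port [295.04034283 239.21562052] band [297.28712743 224.6905855 ]
w tip [279.31102581 207.62085738] port [279.29752848 201.10443487] band [279.35529345 228.9929887 ]
295 235
```

View pics/c8.png

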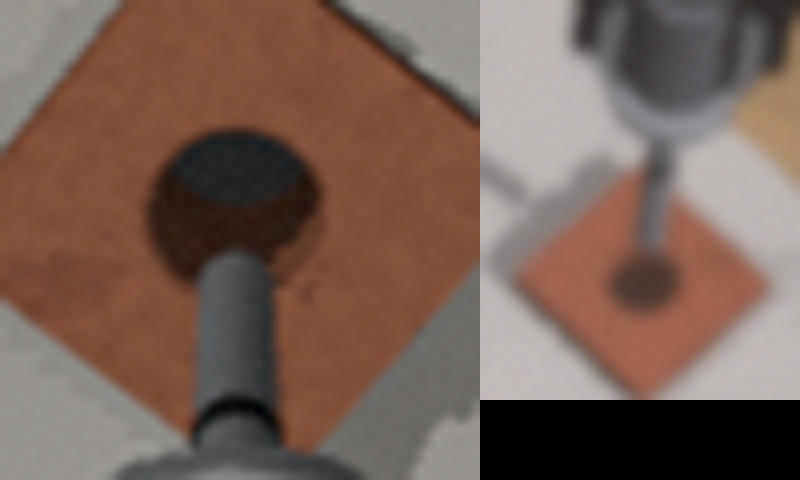

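In the wrist crop the hole is centred at about (278.8,200.9), as predicted, and the rod is laterally centred (235.5 vs 234.5 crop px). The tip end sits about 1.6 mm too far back towards the tool, along -(0.9,0.43). The scene view agrees in direction. I'll put numbers on it from the pixel profiles.

```bash
cat > tip.py <<'E'
from h import *
import sys
def edges(f,ztip,rows):
    c,st=pickle.load(open(f+'.pkl','rb')); im=cv2.imread('pics/'+f+'.png').astype(int)
    # rod is grey (B~R), block/hole reddish: R-B
    d=im[:,:,2]-im[:,:,0]; g=im.sum(2)//3
    for r in rows: print(r,'g',g[r,270:290].tolist(),'R-B',d[r,270:290].tolist())
edges('w8',175,range(202,228,2))
c,st=pickle.load(open('w8.pkl','rb'))
a=np.linspace(0,6.283,60)
for r in (2.5,3,4):
  for z in (175,176):
    P=np.array([proj(c,[559.7+r*np.cos(t),62.5+r*np.sin(t),z]) for t in a]); print(r,z,'far row',P[:,1].min(),'cols',P[:,0].min(),P[:,0].max())
P=np.array([proj(c,[559.7+10*np.cos(t),62.5+10*np.sin(t),155]) for t in a]);print('hole rows',P[:,1].min(),P[:,1].max(),P[:,0].min(),P[:,0].max())
E
python3 tip.py; python3 - <<'E'
import cv2
g=cv2.imread('pics/w8.png').astype(int)
print([ (r,g[r,279].tolist()) for r in range(186,196)])
E
```

```text
202 g [33, 31, 34, 28, 28, 28, 34, 30, 30, 33, 30, 28, 27, 29, 28, 29, 33, 30, 49, 64] R-B [29, 31, 28, 26, 30, 27, 24, 28, 30, 30, 31, 32, 30, 27, 27, 27, 23, 30, 42, 54]
204 g [33, 31, 35, 32, 32, 30, 31, 29, 28, 30, 28, 29, 32, 32, 28, 29, 33, 51, 66, 70] R-B [28, 36, 30, 30, 32, 28, 26, 29, 30, 27, 30, 31, 26, 28, 27, 26, 30, 46, 54, 55]
206 g [45, 29, 34, 34, 32, 34, 30, 41, 52, 58, 47, 39, 32, 35, 47, 65, 66, 66, 68, 78] R-B [37, 33, 31, 33, 33, 32, 29, 18, 11, 8, 14, 15, 25, 25, 43, 56, 55, 55, 57, 64]
208 g [66, 45, 33, 29, 30, 59, 85, 88, 83, 78, 70, 62, 55, 56, 63, 63, 65, 72, 84, 82] R-B [56, 41, 34, 34, 31, 12, -1, -3, -3, -2, -3, -3, 1, 27, 52, 58, 56, 60, 66, 68]
210 g [87, 79, 67, 58, 62, 85, 91, 88, 82, 76, 69, 62, 56, 50, 53, 64, 82, 88, 79, 76] R-B [70, 65, 55, 49, 24, 2, -3, -4, -3, 1, -2, -2, 0, 4, 30, 54, 67, 71, 67, 65]
212 g [88, 90, 89, 88, 86, 87, 90, 89, 83, 76, 67, 57, 53, 52, 71, 91, 91, 83, 77, 87] R-B [73, 71, 72, 69, 49, 7, -2, -2, -3, -1, -1, -3, -2, 7, 47, 76, 73, 66, 63, 71]
214 g [87, 89, 88, 87, 90, 92, 90, 85, 81, 77, 67, 62, 55, 48, 68, 91, 89, 8
[... 1164 characters left out ...]
3732587576135 282.2458820136549
2.5 176 far row 205.149428885379 cols 276.36324183130625 282.2573405079385
3 175 far row 204.2432881490204 cols 275.7857254829573 282.8327634391134
3 176 far row 204.58297757641256 cols 275.7735599796349 282.8463676349102
4 175 far row 203.11213469941055 cols 274.61067906844784 284.006436492983
4 176 far row 203.44806879207854 cols 274.5942165586293 284.0243314339624
hole rows 190.4602266013834 211.51329859305008 268.34552490216265 290.236939860522
[(186, [61, 83, 133]), (187, [56, 80, 129]), (188, [60, 81, 131]), (189, [58, 82, 131]), (190, [50, 71, 115]), (191, [32, 41, 59]), (192, [33, 29, 29]), (193, [35, 34, 31]), (194, [36, 37, 34]), (195, [34, 33, 34])]
```

```bash
python3 - <<'E'
from h import *
c,st=pickle.load(open('w8.pkl','rb')); im=cv2.imread('pics/w8.png').astype(int)
print([(r,int(im[r,278:281].sum()//9)) for r in range(203,236)])
for z in (223,227): print(z,proj(c,[559.7+3.6,62.5+1.7,z]),proj(c,[559.7+3.6-1.8,62.5+1.7-.85,z]))
E
```

```text
[(203, 31), (204, 29), (205, 34), (206, 52), (207, 79), (208, 77), (209, 76), (210, 75), (211, 75), (212, 75), (213, 76), (214, 75), (215, 75), (216, 73), (217, 75), (218, 75), (219, 74), (220, 75), (221, 74), (222, 74), (223, 73), (224, 42), (225, 10), (226, 25), (227, 66), (228, 77), (229, 74), (230, 78), (231, 76), (232, 82), (233, 102), (234, 129), (235, 125)]
223 [279.36147694 222.62759895] [279.35730037 225.29979005]
227 [279.36598336 224.63414508] [279.36171847 227.34874134]
```

Tip (+1.5 px) and band (+1.6 px) both give a 1.2 mm offset, so the rod is upright but needs (+1.1,+0.5) mm. Correct that, then lower 70 mm.

apply_moves:
  increments:
    - {"tx": 0.0011, "ty": 0.0005, "tz": 0, "rx": 0, "ry": 0, "rz": 0, "claw": 0.015}
    - {"tx": 0.0011, "ty": 0.0005, "tz": 0, "rx": 0, "ry": 0, "rz": 0, "claw": 0.015}
    - {"tx": 0.0011, "ty": 0.0005, "tz": -0.004, "rx": 0, "ry": 0, "rz": 0, "claw": 0.015}
    - {"tx": 0.0011, "ty": 0.0005, "tz": -0.008, "rx": 0, "ry": 0, "rz": 0, "claw": 0.015}
    - {"tx": 0.0011, "ty": 0.0005, "tz": -0.012, "rx": 0, "ry": 0, "rz": 0, "claw": 0.015}
    - {"tx": 0.0011, "ty": 0.0005, "tz": -0.015, "rx": 0, "ry": 0, "rz": 0, "claw": 0.015}
    - {"tx": 0.0011, "ty": 0.0005, "tz": -0.017, "rx": 0, "ry": 0, "rz": 0, "claw": 0.015}
    - {"tx": 0.0011, "ty": 0.0005, "tz": -0.017, "rx": 0, "ry": 0, "rz": 0, "claw": 0.015}
    - {"tx": 0.0011, "ty": 0.0005, "tz": -0.017, "rx": 0, "ry": 0, "rz": 0, "claw": 0.015}

```text
clock: 16.9
eef_pos: [560.4, 63.2, 264.1]
tool_rot: [3.142, -0.0, 0.443]
force: [0.3, 0.2, -0.9]
width: 24.7
```

```bash
python3 - <<'E'
from h import *
im,c,st=wsnap('w9'); im=im.astype(int); p=proj(c,[559.7,62.6,155]); print(p,st['force'])
g=im.sum(2)//3; d=im[:,:,0]-im[:,:,2]
print('col279',[(r,int(g[r,278:281].mean()),int(d[r,278:281].mean())) for r in range(int(p[1])-16,int(p[1])+16)])
for r in (int(p[1])-3,int(p[1]),int(p[1])+8): print(r,list(zip(range(264,296),g[r,264:296].tolist(),d[r,264:296].tolist())))
a=np.linspace(0,6.283,60)
for R_,z in ((10,155),(3,158),(4,158)):
    P=np.array([proj(c,[559.7+R_*np.cos(t),62.6+R_*np.sin(t),z]) for t in a]); print(R_,P.min(0),P.max(0))
E
```

```text
16.9 [560.4  63.2 264.1] [ 3.1416e+00 -1.0000e-04  4.4290e-01] [630.8  96.1 406.6] [-3.1220e-01  2.0000e-04 -1.1287e+00]
[279.09569798 207.46877635] [ 0.26918021  0.15432977 -0.91848863]
col279 [(191, 90, 72), (192, 89, 71), (193, 90, 70), (194, 88, 72), (195, 87, 70), (196, 69, 60), (197, 40, 16), (198, 34, -4), (199, 34, -2), (200, 34, -1), (201, 33, -1), (202, 33, -2), (203, 34, -2), (204, 35, -2), (205, 35, 0), (206, 51, 6), (207, 78, -1), (208, 77, -2), (209, 75, -2), (210, 74, -1), (211, 74, -1), (212, 75, -2), (213, 75, -2), (214, 74, -2), (215, 74, -2), (216, 74, -2), (217, 74, -1), (218, 73, -1), (219, 74, -1), (220, 73, -1), (221, 74, -2), (222, 75, -1)]
204 [(264, 86, 68), (265, 83, 69), (266, 85, 67), (267, 79, 65), (268, 55, 50), (269, 33, 33), (270, 27, 25), (271, 25, 27), (272, 28, 25), (273, 25, 22), (274, 35, 4), (275, 32, 2), (276, 38, -1), (277, 32, -2), (278, 34, -4), (279, 38, -1), (280, 33, -2), (281, 36, -4), (282, 34, 0), (283, 37, -2), (284, 32, 4), (285, 31, 19), (286, 29, 29), (287, 27, 26), (288, 27, 21), (289, 28, 23), (290, 50, 50), (291, 86, 65), (292, 
[... 495 characters left out ...]
3, 89, 70), (294, 87, 70), (295, 86, 73)]
215 [(264, 80, 64), (265, 80, 64), (266, 81, 65), (267, 81, 65), (268, 77, 63), (269, 67, 56), (270, 56, 45), (271, 45, 37), (272, 32, 33), (273, 34, 25), (274, 64, 6), (275, 93, -3), (276, 90, -2), (277, 87, -3), (278, 83, -2), (279, 74, -2), (280, 66, -2), (281, 59, -2), (282, 51, -2), (283, 49, -3), (284, 53, 25), (285, 62, 58), (286, 64, 56), (287, 53, 47), (288, 38, 33), (289, 45, 40), (290, 55, 48), (291, 60, 51), (292, 60, 51), (293, 56, 52), (294, 59, 52), (295, 64, 51)]
10 [267.44859312 196.21945844] [290.73008221 218.45294957]
3 [275.56154929 205.14223311] [282.62355161 211.87700994]
4 [274.3840402  204.01016002] [283.79974765 212.98995573]
```

The hole edges match the prediction (far edge at 196.3, columns 268–290) and the rod is centred within about 0.5 mm at 158 mm height. Lowering the remaining 53 mm.

apply_moves:
  increments:
    - {"tx": 0, "ty": 0, "tz": -0.003, "rx": 0, "ry": 0, "rz": 0, "claw": 0.015}
    - {"tx": 0, "ty": 0, "tz": -0.008, "rx": 0, "ry": 0, "rz": 0, "claw": 0.015}
    - {"tx": 0, "ty": 0, "tz": -0.014, "rx": 0, "ry": 0, "rz": 0, "claw": 0.015}
    - {"tx": 0, "ty": 0, "tz": -0.02, "rx": 0, "ry": 0, "rz": 0, "claw": 0.015}
    - {"tx": 0, "ty": 0, "tz": -0.026, "rx": 0, "ry": 0, "rz": 0, "claw": 0.015}
    - {"tx": 0, "ty": 0, "tz": -0.032, "rx": 0, "ry": 0, "rz": 0, "claw": 0.015}
    - {"tx": 0, "ty": 0, "tz": -0.038, "rx": 0, "ry": 0, "rz": 0, "claw": 0.015}
    - {"tx": 0, "ty": 0, "tz": -0.044, "rx": 0, "ry": 0, "rz": 0, "claw": 0.015}
    - {"tx": 0, "ty": 0, "tz": -0.049, "rx": 0, "ry": 0, "rz": 0, "claw": 0.015}
    - {"tx": 0, "ty": 0, "tz": -0.052, "rx": 0, "ry": 0, "rz": 0, "claw": 0.015}
    - {"tx": 0, "ty": 0, "tz": -0.053, "rx": 0, "ry": 0, "rz": 0, "claw": 0.015}
    - {"tx": 0, "ty": 0, "tz": -0.053, "rx": 0, "ry": 0, "rz": 0, "claw": 0.015}

```text
clock: 18.15
eef_pos: [560.4, 63.2, 211.1]
tool_rot: [3.142, -0.0, 0.443]
force: [0.1, 0.2, -1.0]
width: 24.9
```

apply_moves:
  increments:
    - {"tx": 0, "ty": 0, "tz": 0, "rx": 0, "ry": 0, "rz": 0, "claw": 0.015}
    - {"tx": 0, "ty": 0, "tz": 0, "rx": 0, "ry": 0, "rz": 0, "claw": 0.015}
    - {"tx": 0, "ty": 0, "tz": 0, "rx": 0, "ry": 0, "rz": 0, "claw": 0.015}

```text
clock: 18.45
eef_pos: [560.5, 63.2, 211.3]
tool_rot: [3.141, -0.0, 0.443]
force: [-0.4, 0.5, -1.1]
width: 24.6
```

```bash
python3 - <<'E'
from h import *
im,c,st=wsnap('w10'); print(st['force'],st['width'])
s=snap('scene','s10');S=calibration('scene')
p=proj(c,[559.7,62.6,155]);q=proj(S,[559.7,62.6,155]);print(p,q)
a=np.linspace(0,6.283,60)
for R_,z in ((10,155),(4,157),(4,153)):
    P=np.array([proj(c,[559.7+R_*np.cos(t),62.6+R_*np.sin(t),z]) for t in a]); print(R_,z,P.min(0).round(1),P.max(0).round(1))
u,v=p.astype(int); us,vs=q.astype(int); print(u,v,us,vs)
A=cv2.resize(im[v-30:v+30,u-30:u+30],(480,480),interpolation=cv2.INTER_CUBIC);B=cv2.resize(s[vs-35:vs+25,us-20:us+20],(320,480),interpolation=cv2.INTER_CUBIC)
cv2.imwrite('pics/c10.png',np.hstack([A,B])[:,:,::-1])
E
```

```text
18.45 [560.5  63.2 211.3] [ 3.1415e+00 -4.0000e-04  4.4270e-01] [630.8  96.1 353.8] [-3.1190e-01  1.0000e-04 -1.1287e+00]
[-0.42014746  0.46657647 -1.0719856 ] 24.62357578439399
[279.01646837 230.23762882] [295.07977745 239.23853946]
10 155 [264.6 216.6] [293.4 243.5]
4 157 [273.2 225.9] [284.8 236.7]
4 153 [273.3 223.8] [284.7 234.5]
279 230 295 239
```

View pics/c10.png

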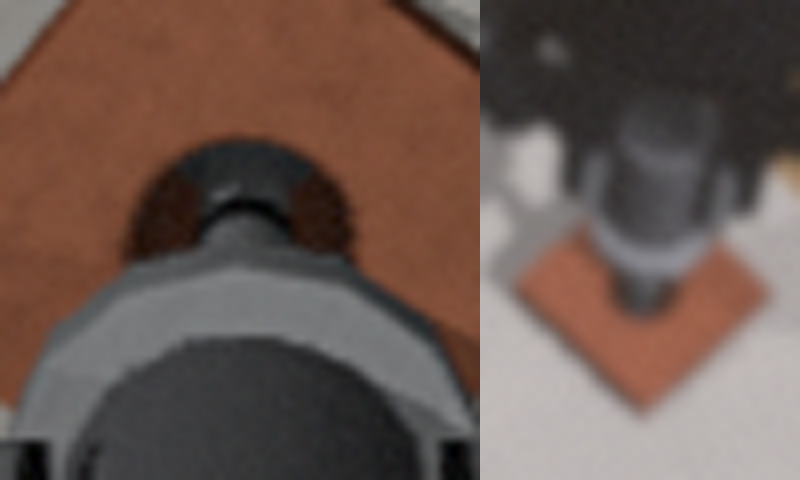

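The band spans rows 224.2–226.2, against a predicted 223.8–225.9 for z = 153–157. The rod's centre column is within about 0.4 mm of the hole's, and the force shows only the probe's weight. Handing in.

```bash
python3 -c "
from cell import *
print(finish_job())"
```

```text
the job is handed in; nothing more can be done
None
```

I took the plug out of the port and stood it on the floor of the wooden tray. It was released only after touching down. I then lifted the probe by its handle and lowered it through the port, and handed in at 18.5 s still holding it there.

**Last checks:**
- **Band height:** about level with the mouth, within about 0.5 mm by the wrist camera.
- **Centring:** the rod was within about 0.5 mm of the port's axis, after a 1.2 mm correction made just above the port.
- **Kiln contact:** there was no sign of touching. During the lowering and at the end the tool carried only about 1 N, the probe's own weight.
- **Plug:** it stood upright in the tray when I last looked, just after release. I did not look again before handing in.
- **Bowl, jar and block:** I never went near them, but I took no final picture of them.

**Checks that disagreed or failed:**
- The first move calls were refused for missing keys, and nothing moved.
- Fixed-camera heights came out 4–6 mm too high (plug top 189 instead of 185, probe cap 174 instead of 168). The fixed cameras also put the probe about 4 mm off the wrist camera's position, so I used the wrist values.
- The gripper read about 1–2.5 mm under the true diameters when closed on the plug and the probe.
- Closing on the plug and on the probe each showed about 6.5 N upward on the tool, gone after lifting. Setting the plug down peaked at about 20 N before I eased off.

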